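# Pry the plate reader's lid and hold it at its balance point

### The arm

A 6-joint arm with a two-finger parallel gripper is mounted at the origin on the work surface. World frame = base frame: x ahead of the robot, y to its left, z up, the work surface at z = 0. Lengths are in m, angles in rad, forces in N, time in s.
With the tool pointing down it reaches from about 0.3 to 1 m from the base axis. Payload 5.1 kg.
Tool frame: the origin (TCP) lies at the very end of the fingers, on their centre line; the grasp point (between the pads) lies behind it (robot.grasp_offset is the z of the grasp point in the tool frame, in m); z points along the fingers, x is the direction in which the jaws open and shut, and the axes are right-handed (so a half turn about z gives the same grasp; the last joint's range is limited). The gripper opens to 95 mm and grips with 3 to 60 N. Pads are 20 mm wide; open, the fingers measure 119 mm over their backs; the gripper's body (75 mm by 180 mm) begins 59 mm behind the grasp point.
Start: joints at [-1.385, 0.124, 1.65, -0, 1.367, -0.083], TCP at [0.173, -0.627, 0.215] pointing down, gripper open.
Joint ranges: [-2.61, 2.61], [-1.02, 2.33], [0.03, 2.71], [-1.35, 4.49], [0.32, 2.68], [-2.91, 2.91]. Speed limits (rad/s): [2.57, 2.57, 3.14, 3.14, 3.14, 3.14].

### API

Orientations are given as a unit quaternion [w, x, y, z].
In Python, from plant import readout, imaging, robot gives the robot as it stands. The module is installed in compiled form; this text tells all that it offers.
- The arm moves only by the tool carry_out, never from a script. Its argument "moves" is one flat list of numbers, 7 for each row, row after row: the gripper's target within -1 to 1 (fully open at 1, half-way at 0, shut at -1), then the shift along the world's x, y, z in m, then the turn, a rotation vector about the world's x, y, z in rad. A call has 1 to 8 rows; each row is the pose to reach, as a shift and turn from the pose commanded when the call began; what a row does not reach only later rows make up. A row lasts 1/8 s, in which the tool goes at most 62.5 mm and 10.7 degrees, less where a joint would pass 70% of its speed; a pose out of reach is approached as far as the arm can. A call with a gripper value outside its range is refused whole. The fingers move at their own pace and stop on an object; "force" is the grip in N (left out, the last holds). Time passes only in rows, so rows that repeat a pose let the fingers close. It gives the time, the measured TCP pose, the force and the opening at its end, in the units of the state.
- readout.get_obs(): the state, without advancing time (a new reading comes with each control period).
- imaging.capture(name): name is "side" or "top"; returns (picture, depth): 420x560x3 uint8, blue, green, red; 420x560 float32, m along the optical axis (not along the pixel's ray), 0 where there is no reading.
- imaging.camera_model(name): a dict with "mtx" (3x3 intrinsics, pixels), "position" and "attitude" of the camera in the world. Camera axes: x right, y down, z forward; pixel columns grow to the right and rows downward; lengths in m; the calibration is good to about 2 mm. A picture is of the moment at which its call begins. camera_model takes no time and is no camera call.
- robot.finish_job(): hands the job in, once; it reports no verdict.
The state is a dict: "time_s": time; "q": joint angles; "joint_velocities": joint speeds; "effort": joint torques, N m; "tcp_pos": TCP position; "tcp_rot": TCP orientation; "force": force on the tool from outside, world axes, zero at the start; "torque": the same for the moment, N m; "width": finger opening in m.
Only numpy, scipy, OpenCV 4.12 (cv2) and the standard library are available. Lean on these libraries where they do the work, as an engineer would, in place of code of your own. Each camera call takes 0.05 s, during which the arm holds its last target.

### The job

The lid stay of the plate reader is broken and someone has to change the plate in it. Take the spatula from its rest, lever the snapped-shut lid ajar with its blade under the lid's front tongue, lay the spatula down again on its rest or on the bench, then grip the front of the lid in the fingers, swing it to its balance point, where it stands upright over its hinge, and finish while holding it still there in the grip; never let it fall over backwards, and leave the tip box, bottle and beaker where they stand.

Things in the scene. Friction and masses are not known exactly. Their poses are not given: they have to be found in the camera images.
- reader: the plate reader, a white and grey bench instrument fixed to the bench, 270 long (x) by 180 wide (y), 96 high at the rear. Origin on the bench surface straight below the middle of the lid's hinge line; its +x points to the rear (away from the tongue), y along the hinge, z up. The flat lid covers the front part, from the hinge to 130 in front of it (-x). A ledge 110 wide (y), top at 77 above the bench, reaches to 165 in front of the hinge, right below the tongue
- hinge_mid (a point): middle of the hinge axis, 90 above the bench; axes as the reader's
- lid (a joint): angle of the lid (rad): 0 closed (level), 1.571 upright = its balance point, stop at 2.2 leaning back. The lid, 0.4 kg, is spring-assisted and damped: held shut by a snap catch (about 1 N upwards under the tongue frees it, within the first 10 mm of lift); once freed it rises by itself within a second to 0.4 to 0.5 rad and rests there ajar. Pushed higher it sinks back to about 0.5 rad when let go; past upright it falls over backwards. The torques are small, under 0.1 Nm
- tongue_tip (a point): middle of the front end of the lid's tongue, 165 from the hinge axis, at mid-thickness; it moves with the lid, its -x points out along the tongue, z is the lid's upper side. The lid proper is 176 wide, 10 thick; the tongue, a flat tab, sticks out 35 from the middle of its front edge, is 50 wide (y) and 8 thick, centred on the hinge plane. Closed, its underside is at 86 above the bench, leaving a gap of 9 over the ledge: too low for fingers, enough for the blade
- spatula: the spatula: a straight black handle 100 long, 14 wide, 16 high, with a flat steel blade straight ahead of it, 71 beyond the handle, 16 wide, 2.5 thick, at mid-height of the handle. 60 g. Origin at the centre of the handle's underside; +x towards the blade, z up. It starts lying on its rest with its handle's underside 28 above the bench
- blade_tip (a point): end of the spatula's blade, mid-thickness: 121 ahead of the spatula's origin (its +x) and 8 above its underside
- rest: the aluminium spatula rest, fixed to the bench: a base 110 by 70 by 6 with two cross bars 28 high, 44 wide (y), 10 thick, 42 before and behind its centre; the handle lies across both, with 74 free between the bars. Origin at the centre of its underside, x along the spatula as first laid. It may stand left or right of the reader
- tip_box: bystander: closed box of pipette tips, 85 by 115 by 65 high, origin at the centre of its underside. It stands on the other side of the reader from the rest
- reagent: bystander: small bottle, 52 across, 100 high, origin at the centre of its underside
- beaker: bystander: small glass beaker, 64 across, 70 high, origin at the centre of its underside
Not all that is in view belongs to the job. There is more than one size of the spatula; the job needs the largest.

How it is judged:
On the way, in this order (a step that is already met when the one before it is completed fails the run):
1. the spatula's blade levers the lid up from its seat (contact force between spatula and lid above 0.1 N and value of joint lid between 0.03 and 0.8 rad).
2. the lid stays ajar and the spatula lies released on its rest or the bench (value of joint lid above 0.2 rad and height (world z) of spatula below 0.05 m and linear speed of spatula below 0.05 m/s and contact force between spatula and the fingers below 0.05 N and contact force between spatula and lid below 0.05 N), for 0.2 s.
At the end, for the whole second after the job is handed in: The lid stands upright at its balance point (1.57 rad, within 0.12) and still (under 0.1 rad/s), held by the fingers (contact above 0.3 N); the spatula lies still on its rest or the bench, clear of the lid; tip box, bottle and beaker within 30 mm of their starts (value of joint lid between 1.45 and 1.69 rad and velocity of joint lid between -0.1 and 0.1 rad/s and contact force between the fingers and lid above 0.3 N and contact force between spatula and lid below 0.05 N and height (world z) of spatula below 0.05 m and linear speed of spatula below 0.05 m/s and distance of each of tip_box, reagent, beaker from where it was at the start of the episode below 0.03 m); the arm keeps its last pose, push and grip.
It fails at once if the lid falls over backwards (past 1.95 rad) (value of joint lid above 1.95 rad).
It fails at once if a bystander is pushed away by more than 50 mm or tipped over (distance of any of tip_box, reagent, beaker from where it was at the start of the episode above 0.05 m or angle between any of tip_box, reagent, beaker's own z axis and vertical above 0.7 rad).
It also fails if it takes over 72 s, if anything falls off the work surface, if the arm or the gripper's body presses on something with over 40 N, if the wrist force passes 120 N, or if a joint passes its speed limit or range.

## Working session

There is one attempt and no reset: what is moved stays moved. The work goes in short steps, Python scripts to look and compute and a tool call to move; the robot and the scene stay as the last step left them, time stands still between calls to the robot, and variables do not carry over. Pictures are saved under pics/ and viewed, and the job is handed in when it is done.

Besides the shell and the picture viewer there is one more tool, called after ">>>" as name(argument=value, ...) on one line, values as JSON. carry_out: Moves the arm, as the interface text tells. Its arguments: {"type":"object","properties":{"moves":{"type":"array","items":{"type":"number"}},"force":{"type":"number"}},"required":["moves"]}

```bash
mkdir -p pics; cat > h.py <<'E'
import numpy as np, cv2
from plant import readout, imaging, robot
from scipy.spatial.transform import Rotation as R
def rq(q): return R.from_quat([q[1],q[2],q[3],q[0]])
def cloud(name,d):
    m=imaging.camera_model(name);K=np.array(m["mtx"])
    v,u=np.mgrid[:420,:560]
    p=np.stack([(u-K[0,2])/K[0,0]*d,(v-K[1,2])/K[1,1]*d,d],-1)
    a=m["attitude"]; r=rq(a) if np.size(a)==4 else R.from_matrix(np.array(a))
    return p@r.as_matrix().T+np.array(m["position"])
def snap(name,fn):
    im,d=imaging.capture(name); cv2.imwrite("pics/"+fn+".png",im)
    W=cloud(name,d); np.savez("pics/"+fn+".npz",im=im,d=d,W=W); return im,d,W
E
python3 - <<'E'
from h import *
for n in("side","top"):
    snap(n,n+"0"); print(imaging.camera_model(n))
print(readout.get_obs(), robot.grasp_offset)
E
```

```text
{'mtx': array([[452.62215569,   0.        , 292.90310159],
       [  0.        , 452.62215569, 211.74815283],
       [  0.        ,   0.        ,   1.        ]]), 'position': array([0.34121968, 0.77472748, 0.83428634]), 'attitude': array([ 0.05140297, -0.15321818,  0.91244334, -0.3759376 ])}
{'mtx': array([[493.00558085,   0.        , 286.72352573],
       [  0.        , 493.00558085, 201.03690928],
       [  0.        ,   0.        ,   1.        ]]), 'position': array([0.41161507, 0.04659473, 1.24001828]), 'attitude': array([ 0.04798925, -0.70267639,  0.70821747, -0.0486923 ])}
{'time_s': 0.1, 'q': array([-1.38460828e+00,  1.24429065e-01,  1.65154203e+00, -9.36119022e-06,
        1.36753251e+00, -8.26367718e-02]), 'joint_velocities': array([ 0.0013985 , -0.00093693, -0.00143603, -0.00070937, -0.00237402,
       -0.00102359]), 'effort': array([ 3.04389878e-04, -4.18879580e+01, -3.61096466e+01,  7.77782849e-02,
        4.61064291e-02, -6.40646431e-05]), 'tcp_pos': array([ 0.17247509, -0.62608322,  0.21351428]), 'tcp_rot': array([-6.36348755e-04,  7.95487059e-01, -6.05969822e-01, -7.12752313e-04]), 'force': array([-0.0519383 ,  0.76148539,  0.04201068]), 'torque': array([ 0.03086678,  0.01627459, -0.00880243]), 'width': 0.09523811987512801} -0.0188
```

View pics/side0.png

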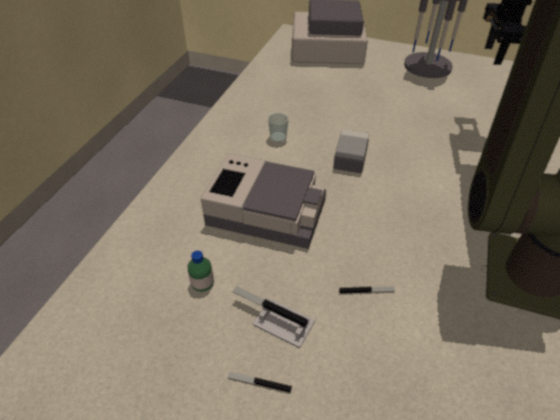

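View pics/top0.png

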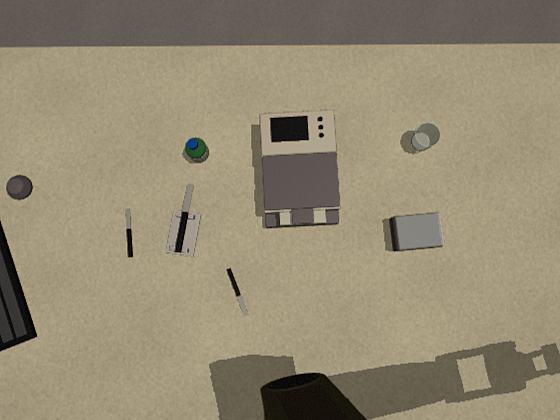

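The top view shows the reader around (300,165), with its tongue toward the robot at about (302,222). The rest, with the large spatula lying on it, is at (184,225), blade tip near (190,186). The bottle is at (197,149), the beaker at (425,137) and the tip box at (418,231).

```bash
python3 - <<'E'
import numpy as np,cv2
f=np.load("pics/top0.npz");im=f['im'];W=f['W']
cv2.imwrite("pics/c1.png",cv2.resize(im[100:270,150:350],None,fx=4,fy=3.5,interpolation=cv2.INTER_CUBIC)[:600])
z=W[...,2]
np.set_printoptions(precision=4,suppress=True)
# reader footprints
def rect(mask,n):
    k,l,s,c=cv2.connectedComponentsWithStats(mask.astype(np.uint8))
    for i in range(1,k):
        if s[i,4]>40:
            P=W[l==i]; r=cv2.minAreaRect((P[:,:2]*1000).astype(np.float32)); print(n,s[i],'rect',np.round(r[0],1),np.round(r[1],1),round(r[2],2),'zmed',np.median(P[:,2]))
roi=np.zeros(z.shape,bool);roi[95:270,100:460]=1
rect(roi&(z>0.084)&(z<.2),'>84')
rect(roi&(z>0.05)&(z<.2),'>50')
rect(roi&(z>0.02)&(z<.06),'20-60')
for (u,v) in [(302,160),(302,190),(302,208),(302,216),(302,222),(275,217),(182,230),(189,192),(187,200)]: print(u,v,W[v,u])
E
```

```text
>84 [ 259  110   81  114 7641] rect [651.6  14.2] [270.6 179.9] 2.79 zmed 0.09704565025333967
>84 [187 139  12  11  97] rect [707.1 268.5] [21.9 23.6] 2.88 zmed 0.10079797544405933
>50 [ 259  110   81  117 8143] rect [651.7  14.2] [270.6 180.4] 2.7 zmed 0.0968615129024577
>50 [413 122  28  27 257] rect [ 734.1 -299.2] [63.3 62.1] 3.74 zmed 0.0665528961468087
>50 [185 138  22  21 364] rect [706.4 267.5] [48.7 50.1] 86.05 zmed 0.07336221310471025
>50 [ 394  213   51   38 1597] rect [ 499.  -270.5] [ 81.2 113.5] 4.72 zmed 0.06577538080616563
20-60 [416 124  22  22 187] rect [ 743.6 -309.5] [54.2 31.1] 42.89 zmed 0.04142703371462364
20-60 [411 134  19  17  83] rect [ 718.4 -284.6] [52.3 18.3] 46.09 zmed 0.04271655797980256
20-60 [187 144  22  18 102] rect [695.1 261.3] [24.2 52. ] 31.4 zmed 0.04291800085005115
20-60 [169 184  25  69 566] rect [537.7 298.1] [ 44.6 170.5] 80.04 zmed 0.040750857745604496
20-60 [265 210  74  18 446] rect [532.3   8.8] [ 32.3 179.9] 2.93 zmed 0.041111416265323775
20-60 [390 217  53  35 209] rect [ 471.5 -253.4] [138.3  68.8] 57.68 zmed 0.042939156673132306
302 160 [0.6668 0.0079 0.0971]
302 190 [0.5953 0.0087 0.0945]
302 208 [0.5524 0.0093 0.0966]
302 216 [0.5337 0.0094 0.0951]
302 222 [0.5198 0.0096 0.0936]
275 217 [0.5377 0.0737 0.0399]
182 230 [0.5072 0.2994 0.0451]
189 192 [0.6016 0.2858 0.0372]
187 200 [0.5811 0.2894 0.042 ]
```

View pics/c1.png

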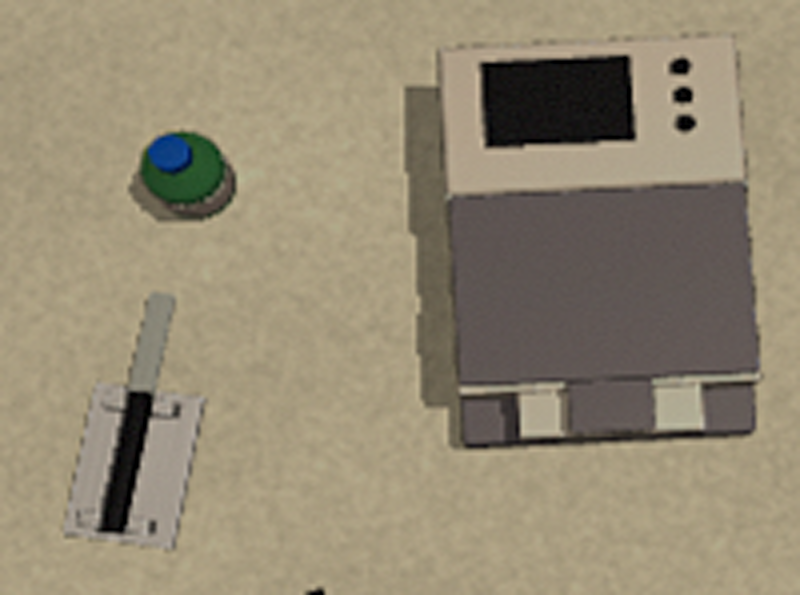

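```bash
python3 - <<'E'
import numpy as np,cv2
np.set_printoptions(precision=4,suppress=True)
def rr(P,n):
    r=cv2.minAreaRect((P[:,:2]*1000).astype(np.float32)); print(n,len(P),np.round(r[0],1),np.round(r[1],1),round(r[2],2),'zmed %.4f'%np.median(P[:,2]))
for cam in('top','side'):
    f=np.load(f"pics/{cam}0.npz");im=f['im'].astype(int);W=f['W']
    print(cam)
    X,Y,Z=W[...,0],W[...,1],W[...,2]; g=im.mean(-1)
    roi=(X>.42)&(X<.66)&(Y>.24)&(Y<.36)
    m=roi&(Z>.030); rr(W[m&(g<50)],'handle'); 
    b=roi&(Z>.028)&(Z<.042)&(g>90)&(X>.565); rr(W[b],'blade')
    rr(W[roi&(Z>.003)&(Z<.012)],'base')
    rr(W[roi&(Z>.02)],'all')
    P=W[m&(g<50)]; c=P.mean(0); 
    l=np.polyfit(np.r_[P[:,0],W[b][:,0]],np.r_[P[:,1],W[b][:,1]],1);print('line yaw',np.degrees(np.arctan(l[0])),l)
    t=(X>.5)&(X<.56)&(Y>-.03)&(Y<.05)&(Z>.088)&(Z<.11); rr(W[t],'tongue+')
    t=(X>.5)&(X<.80)&(Y>-.1)&(Y<.13)&(Z>.088)&(Z<.11); rr(W[t],'lid+body')
    bench=(X>.3)&(X<.42)&(Y>.1)&(Y<.3); print('bench z',np.median(Z[bench]))
E
```

```text
top
handle 250 [503.9 302. ] [14.1 97.8] 80.21 zmed 0.0451
blade 141 [593.5 287.9] [16.7 57.1] 79.5 zmed 0.0389
base 1688 [539.7 300.1] [119.6 238.5] 89.91 zmed 0.0055
all 566 [537.7 298.1] [ 44.6 170.5] 80.04 zmed 0.0408
line yaw -8.715454098977427 [-0.1533  0.3786]
tongue+ 458 [538.5  10.4] [77.3 42.8] 89.86 zmed 0.0958
lid+body 7571 [651.6  14.2] [270.6 179.9] 2.79 zmed 0.0971
bench z 0.0014604148776303782
side
handle 342 [500.5 303.6] [13.3 96.9] 81.25 zmed 0.0428
blade 190 [592.9 286.8] [18.1 57.5] 80.38 zmed 0.0371
base 1045 [539.1 301.2] [231.5 116.8] 0.67 zmed 0.0058
all 807 [537.3 298.2] [ 45.  171.2] 79.9 zmed 0.0381
line yaw -10.788869112704008 [-0.1906  0.4003]
tongue+ 326 [537.9  10. ] [44.5 79.3] 0.74 zmed 0.0942
lid+body 5098 [651.   13.4] [270.4 183.5] 2.57 zmed 0.0953
bench z 0.00013873164218014544
```

>>> carry_out(moves=[1, 0.043, 0.06, 0, 0, 0, -0.055, 1, 0.085, 0.116, 0, 0, 0, -0.11, 1, 0.12, 0.17, 0, 0, 0, -0.165, 1, 0.15, 0.22, 0, 0, 0, -0.22, 1, 0.18, 0.27, 0, 0, 0, -0.275, 1, 0.2, 0.33, 0, 0, 0, -0.33, 1, 0.215, 0.39, 0, 0, 0, -0.385, 1, 0.23, 0.45, 0, 0, 0, -0.4416], force=30)

```text
time_s: 1.1
tcp_pos: [0.3998, -0.1856, 0.2143]
tcp_rot: [0.0, -0.643, 0.766, 0.0]
force: [1.0, 0.8, -0.5]
width: 0.0954
```

```bash
cat >> h.py <<'E'
def st():
    np.set_printoptions(precision=4,suppress=True)
    o=readout.get_obs(); r=rq(o['tcp_rot']); M=r.as_matrix()
    print('t',o['time_s'],'q',o['q'],'tcp',o['tcp_pos'],'w',o['width'],'F',o['force'],'T',o['torque'])
    print('xaxis',M[:,0],'yaw',np.degrees(np.arctan2(M[1,0],M[0,0])),'z',M[:,2])
    with open('log.txt','a') as fh: fh.write(repr((list(o['q']),list(o['tcp_pos']),list(o['tcp_rot'])))+'\n')
    return o
E
python3 -c "
from h import *
o=st()"
```

```text
t 1.1 q [-0.5566 -0.3638  2.0946  0.0002  1.4109  1.1891] tcp [ 0.3998 -0.1856  0.2143] w 0.09535983311700572 F [ 1.0329  0.8375 -0.5438] T [0.0778 0.0116 0.0026]
xaxis [-0.1741 -0.9847 -0.0002] yaw -100.02806241875447 z [ 0.      0.0002 -1.    ]
```

>>> carry_out(moves=[1, 0.014, 0.06, 0, 0, 0, 0, 1, 0.028, 0.12, 0, 0, 0, 0, 1, 0.042, 0.18, 0, 0, 0, 0, 1, 0.056, 0.24, 0, 0, 0, 0, 1, 0.07, 0.3, 0, 0, 0, 0, 1, 0.084, 0.36, 0, 0, 0, 0, 1, 0.098, 0.42, -0.03, 0, 0, 0, 1, 0.112, 0.477, -0.05, 0, 0, 0])

```text
time_s: 2.1
tcp_pos: [0.5103, 0.2862, 0.1653]
tcp_rot: [-0.0, -0.644, 0.765, -0.0]
force: [-0.0, -0.5, 0.5]
width: 0.0947
```

```bash
python3 -c "
from h import *
o=st()"
```

```text
t 2.1 q [ 0.4195  0.0181  1.8463 -0.0003  1.2777  2.1627] tcp [0.5103 0.2862 0.1653] w 0.09469123611549898 F [-0.0115 -0.4581  0.4728] T [ 0.0187 -0.0358 -0.0094]
xaxis [-0.1715 -0.9852  0.0005] yaw -99.87550105185647 z [-0.0004 -0.0005 -1.    ]
```

>>> carry_out(moves=[1, 0, 0, 0, 0, 0, 0, 1, 0, 0, -0.04, 0, 0, 0, 1, 0, 0, -0.08, 0, 0, 0, 1, 0, 0, -0.11, 0, 0, 0, 1, 0, 0, -0.13, 0, 0, 0, 1, 0, 0, -0.1455, 0, 0, 0, 1, 0, 0, -0.1455, 0, 0, 0, 1, 0, 0, -0.1455, 0, 0, 0])

```text
time_s: 3.1
tcp_pos: [0.5116, 0.2846, 0.0223]
tcp_rot: [0.001, -0.643, 0.765, -0.0]
force: [0.0, -0.1, 0.2]
width: 0.0952
```

```bash
python3 -c "
from h import *
o=st()
for n in ('top','side'): snap(n,n+'1')
import cv2
a=cv2.imread('pics/top1.png')[150:290,110:300];b=cv2.imread('pics/side1.png')[240:380,190:380]
cv2.imwrite('pics/c2.png',cv2.resize(np.hstack([a,b]),None,fx=2.1,fy=2.1))"
```

```text
t 3.1 q [ 0.4161  0.1778  1.9379 -0.      1.0237  2.1598] tcp [0.5116 0.2846 0.0223] w 0.09522972406988828 F [ 0.0451 -0.1355  0.2197] T [ 0.0603  0.0201 -0.0138]
xaxis [-0.172  -0.9851 -0.0012] yaw -99.9022319675469 z [ 0.002   0.0008 -1.    ]
```

View pics/c2.png

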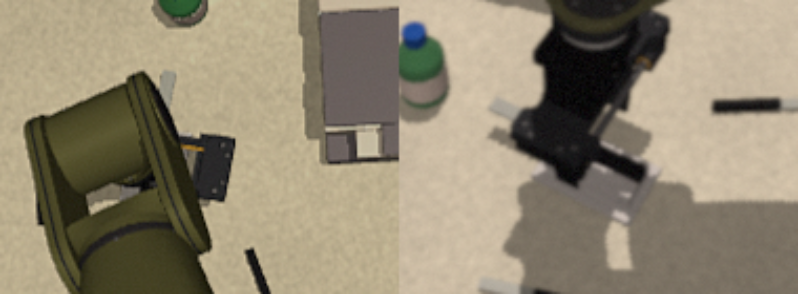

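>>> carry_out(moves=[1, 0.0027, 0.0165, -0.005, 0, 0, 0, 1, 0.0027, 0.0165, -0.005, 0, 0, 0, 1, 0.0027, 0.0165, -0.005, 0, 0, 0, -0.9, 0.0027, 0.0165, -0.005, 0, 0, 0, -0.9, 0.0027, 0.0165, -0.005, 0, 0, 0, -0.9, 0.0027, 0.0165, -0.005, 0, 0, 0, -0.9, 0.0027, 0.0165, -0.005, 0, 0, 0, -0.9, 0.0027, 0.0165, -0.005, 0, 0, 0], force=30)

```text
time_s: 4.2
tcp_pos: [0.5133, 0.3008, 0.016]
tcp_rot: [0.0, -0.643, 0.766, -0.0]
force: [-0.2, 0.7, 0.7]
width: 0.0504
```

```bash
python3 -c "
from h import *
o=st()"
```

```text
t 4.2 q [0.4398 0.2066 1.9166 0.     1.0184 2.1835] tcp [0.5133 0.3008 0.016 ] w 0.05039467451564294 F [-0.2394  0.6622  0.7385] T [0.0155 0.0438 0.0335]
xaxis [-0.172  -0.9851 -0.    ] yaw -99.90594032324944 z [ 0.  0. -1.]
```

>>> carry_out(moves=[-0.9, 0, 0, 0, 0, 0, 0, -0.9, 0, 0, 0, 0, 0, 0, -0.9, 0, 0, 0, 0, 0, 0, -0.9, 0, 0, 0, 0, 0, 0, -0.9, 0, 0, 0, 0, 0, 0, -0.9, 0, 0, 0, 0, 0, 0, -0.9, 0, 0, 0, 0, 0, 0, -0.9, 0, 0, 0, 0, 0, 0])

```text
time_s: 5.2
tcp_pos: [0.5133, 0.3008, 0.016]
tcp_rot: [0.0, -0.643, 0.765, -0.0]
force: [0.5, -0.4, -0.6]
width: 0.0138
```

>>> carry_out(moves=[-0.9, 0, 0, 0.02, 0, 0, 0, -0.9, 0, 0, 0.05, 0, 0, 0, -0.9, 0, 0, 0.08, 0, 0, 0, -0.9, 0, 0, 0.1, 0, 0, 0, -0.9, 0, 0, 0.12, 0, 0, 0, -0.9, 0, 0, 0.14, 0, 0, 0, -0.9, 0, 0, 0.14, 0, 0, 0, -0.9, 0, 0, 0.14, 0, 0, 0])

```text
time_s: 6.2
tcp_pos: [0.5128, 0.3006, 0.1551]
tcp_rot: [-0.001, -0.643, 0.765, 0.0]
force: [-0.4, 0.8, -0.9]
width: 0.0138
```

```bash
python3 -c "
from h import *
o=st()
for n in ('top','side'): snap(n,n+'2')
import cv2
a=cv2.imread('pics/top2.png')[150:290,110:300];b=cv2.imread('pics/side2.png')[200:340,190:380]
cv2.imwrite('pics/c3.png',cv2.resize(np.hstack([a,b]),None,fx=2.1,fy=2.1))"
```

```text
t 6.2 q [ 0.4399  0.0478  1.8337 -0.      1.2616  2.1835] tcp [0.5128 0.3006 0.1551] w 0.013808705978601362 F [-0.4137  0.8323 -0.9403] T [ 0.0621  0.0546 -0.0245]
xaxis [-0.172  -0.9851  0.0008] yaw -99.9020508899224 z [-0.0013 -0.0006 -1.    ]
```

View pics/c3.png

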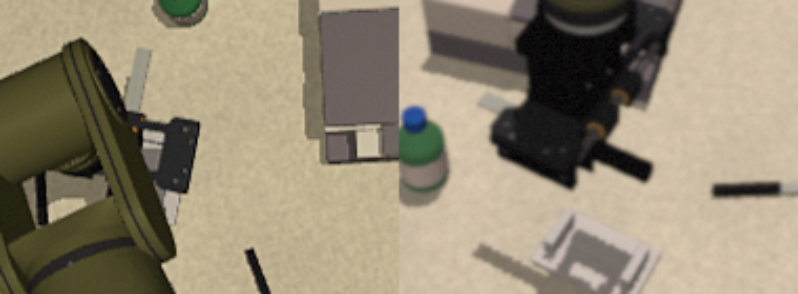

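```bash
python3 - <<'E'
import numpy as np,cv2
np.set_printoptions(precision=4,suppress=True)
for n in('top2','side2'):
    f=np.load(f'pics/{n}.npz');im=f['im'].astype(int);W=f['W'];X,Y,Z=np.moveaxis(W,-1,0)
    m=(X>.555)&(X<.66)&(Y>.24)&(Y<.33)&(Z>.12)&(Z<.22)&(im.mean(-1)>70)
    P=W[m]; print(n,len(P),P.min(0),P.max(0)); A=np.c_[P[:,:2]-P[:,:2].mean(0),np.ones(len(P))]
    print(np.linalg.lstsq(A,P[:,2],rcond=None)[0], P.mean(0))
    r=cv2.minAreaRect((P[:,:2]*1000).astype(np.float32)); print(r)
E
```

```text
top2 230 [0.5554 0.2755 0.1726] [0.6217 0.3008 0.1831]
[-0.0148  0.0004  0.1779] [0.5889 0.2884 0.1779]
((588.851806640625, 288.4400634765625), (17.136940002441406, 65.92400360107422), 80.57072448730469)
side2 102 [0.5878 0.2731 0.1724] [0.6204 0.2941 0.1784]
[0.0025 0.0255 0.1753] [0.607  0.2838 0.1753]
((605.1309204101562, 284.4492492675781), (17.301542282104492, 32.357391357421875), 79.34298706054688)
```

>>> carry_out(moves=[-0.9, -0.023, -0.05, 0, 0, 0, 0.03, -0.9, -0.046, -0.1, 0, 0, 0, 0.07, -0.9, -0.068, -0.15, 0, 0, 0, 0.11, -0.9, -0.091, -0.2, 0, 0, 0, 0.15, -0.9, -0.114, -0.25, 0, 0, 0, 0.19, -0.9, -0.136, -0.3006, 0, 0, 0, 0.22, -0.9, -0.136, -0.3006, 0, 0, 0, 0.22, -0.9, -0.136, -0.3006, 0, 0, 0, 0.22])

```text
time_s: 7.3
tcp_pos: [0.3771, 0.0003, 0.1556]
tcp_rot: [-0.0, 0.723, -0.691, -0.0]
force: [-0.4, -0.7, -1.0]
width: 0.0136
```

>>> carry_out(moves=[-0.9, 0, 0, -0.03, 0, 0, 0, -0.9, 0, 0, -0.06, 0, 0, 0, -0.9, 0, 0, -0.08, 0, 0, 0, -0.9, 0, 0, -0.0933, 0, 0, 0, -0.9, 0, 0, -0.0933, 0, 0, 0, -0.9, 0, 0, -0.0933, 0, 0, 0])

```text
time_s: 8.05
tcp_pos: [0.3781, 0.0004, 0.0635]
tcp_rot: [-0.0, 0.724, -0.69, 0.001]
force: [0.0, -0.9, 0.0]
width: 0.014
```

```bash
python3 - <<'E'
from h import *
o=st()
for n in ('top','side'):
    im,d,W=snap(n,n+'3'); X,Y,Z=np.moveaxis(W,-1,0)
    m=(X>.43)&(X<.512)&(Y>-.02)&(Y<.03)&(Z>.06)&(Z<.12)&(im.mean(-1)>60)
    P=W[m]
    if len(P)>10: print(n,len(P),P.min(0),P.max(0),np.median(P,0),cv2.minAreaRect((P[:,:2]*1000).astype(np.float32)))
    for x in (.445,.46,.475): 
        k=m&(abs(X-x)<.006); print(x,np.median(Z[k]) if k.any() else None)
a=cv2.imread('pics/top3.png')[150:330,220:400];b=cv2.imread('pics/side3.png')[150:330,210:390]
cv2.imwrite('pics/c4.png',cv2.resize(np.hstack([a,b]),None,fx=2.2,fy=2.2))
E
```

```text
t 8.05 q [-0.1411 -0.3843  2.3718  0.      1.1528  1.3817] tcp [0.3781 0.0004 0.0635] w 0.013971274633409065 F [ 0.0499 -0.8735  0.001 ] T [-0.0189 -0.0161 -0.0243]
xaxis [ 0.0479 -0.9989  0.0002] yaw -87.25257176147277 z [ 0.0013 -0.0001 -1.    ]
top 172 [ 0.4318 -0.0036  0.0802] [0.4878 0.0146 0.0927] [0.4595 0.0056 0.0862] ((459.6988830566406, 5.7170796394348145), (56.6832389831543, 16.01759147644043), 2.8726046085357666)
0.445 0.08554769091728498
0.46 0.08720511979555257
0.475 0.08635854395866649
side 133 [ 0.4305 -0.0066  0.0799] [0.4879 0.0148 0.0885] [0.4596 0.0054 0.0848] ((459.0531921386719, 3.706118583679199), (57.457000732421875, 19.84522819519043), 2.344968557357788)
0.445 0.08514726072301115
0.46 0.08480668873953079
0.475 0.08462379301115652
```

View pics/c4.png

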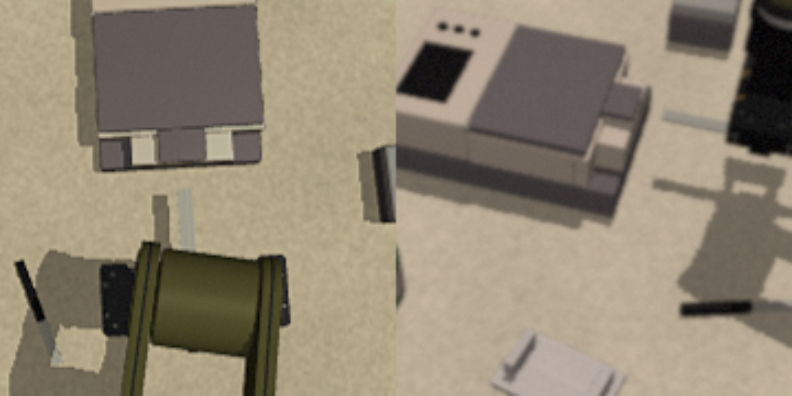

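>>> carry_out(moves=[-0.9, 0, 0, -0.0018, 0, 0, 0, -0.9, 0.005, 0.001, -0.0018, 0, 0, 0, -0.9, 0.015, 0.0015, -0.0018, 0, 0, 0, -0.9, 0.022, 0.002, -0.0018, 0, 0, 0, -0.9, 0.03, 0.0025, -0.0018, 0, 0, 0, -0.9, 0.036, 0.003, -0.0018, 0, 0, 0, -0.9, 0.042, 0.0035, -0.0018, 0, 0, 0, -0.9, 0.042, 0.0035, -0.0018, 0, 0, 0])

```text
time_s: 9.15
tcp_pos: [0.4196, 0.0037, 0.0609]
tcp_rot: [0.0, 0.724, -0.69, -0.0]
force: [-0.2, 0.0, -0.6]
width: 0.0141
```

```bash
python3 - <<'E'
from h import *
o=st()
for n in ('top','side'):
    im,d,W=snap(n,n+'4'); X,Y,Z=np.moveaxis(W,-1,0)
    m=(X>.47)&(X<.512)&(Y>-.02)&(Y<.03)&(Z>.06)&(Z<.12)&(im.mean(-1)>60)
    P=W[m]
    for x in (.485,.495,.505): 
        k=m&(abs(X-x)<.005); print(x,np.median(Z[k]) if k.any() else None)
    t=(X>.52)&(X<.54)&(Y>0)&(Y<.018)&(Z>.06);print('tongue',np.median(Z[t]))
a=cv2.imread('pics/side4.png')[160:260,250:380]
cv2.imwrite('pics/c5.png',cv2.resize(a,None,fx=6,fy=6))
E
```

```text
t 9.15 q [-0.1192 -0.2591  2.2848 -0.      1.1161  1.4043] tcp [0.4196 0.0037 0.0609] w 0.014078954599502825 F [-0.1604  0.0196 -0.6164] T [0.0232 0.032  0.0115]
xaxis [ 0.0473 -0.9989 -0.    ] yaw -87.28769658273929 z [-0.0002  0.     -1.    ]
0.485 0.08376892546313564
0.495 0.0829073132837661
0.505 0.08365674118839872
tongue 0.09533637809930873
0.485 0.08145914485993577
0.495 0.08243139551270962
0.505 0.08220446690682748
tongue 0.09462650054448962
```

View pics/c5.png

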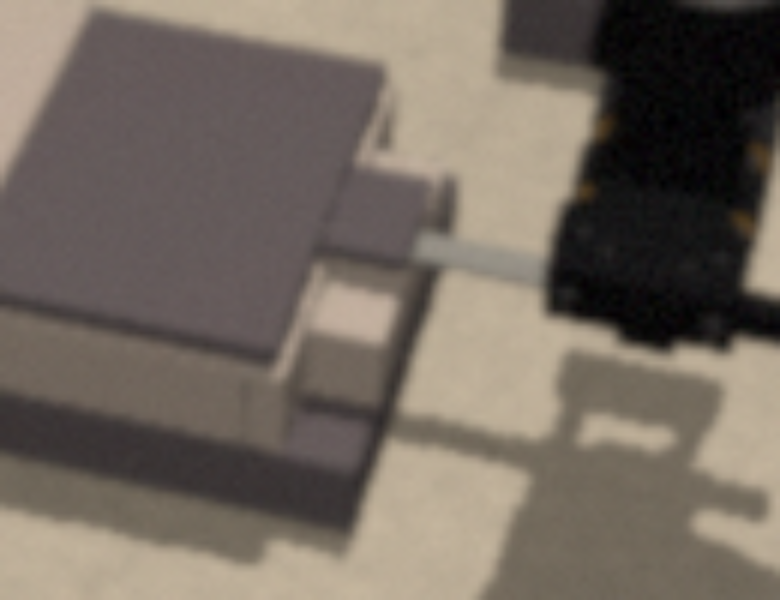

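>>> carry_out(moves=[-0.9, 0.006, 0.0003, 0, 0, 0, 0, -0.9, 0.012, 0.0006, 0, 0, 0, 0, -0.9, 0.016, 0.0008, 0, 0, 0, 0, -0.9, 0.016, 0.0008, 0, 0, 0, 0, -0.9, 0.016, 0.0008, 0.003, 0, 0, 0, -0.9, 0.016, 0.0008, 0.006, 0, 0, 0, -0.9, 0.016, 0.0008, 0.008, 0, 0, 0, -0.9, 0.016, 0.0008, 0.01, 0, 0, 0])

```text
time_s: 10.25
tcp_pos: [0.435, 0.0045, 0.0707]
tcp_rot: [0.0, 0.724, -0.69, -0.0]
force: [0.5, -0.5, -3.5]
width: 0.0136
```

```bash
python3 - <<'E'
from h import *
o=st()
for n in ('side',):
    im,d,W=snap(n,n+'5'); X,Y,Z=np.moveaxis(W,-1,0)
    t=(X>.52)&(X<.54)&(Y>0)&(Y<.018)&(Z>.06);print('tongue',np.median(Z[t]))
a=cv2.imread('pics/side5.png')[160:260,250:380]
cv2.imwrite('pics/c6.png',cv2.resize(a,None,fx=6,fy=6))
E
```

```text
t 10.25 q [-0.1131 -0.2325  2.2452  0.      1.1294  1.4105] tcp [0.435  0.0045 0.0707] w 0.013574042967675327 F [ 0.4577 -0.468  -3.4709] T [-0.0072  0.0719  0.0053]
xaxis [ 0.0471 -0.9989 -0.0001] yaw -87.2988481085057 z [-0.0005  0.0001 -1.    ]
tongue 0.09894204988784999
```

View pics/c6.png

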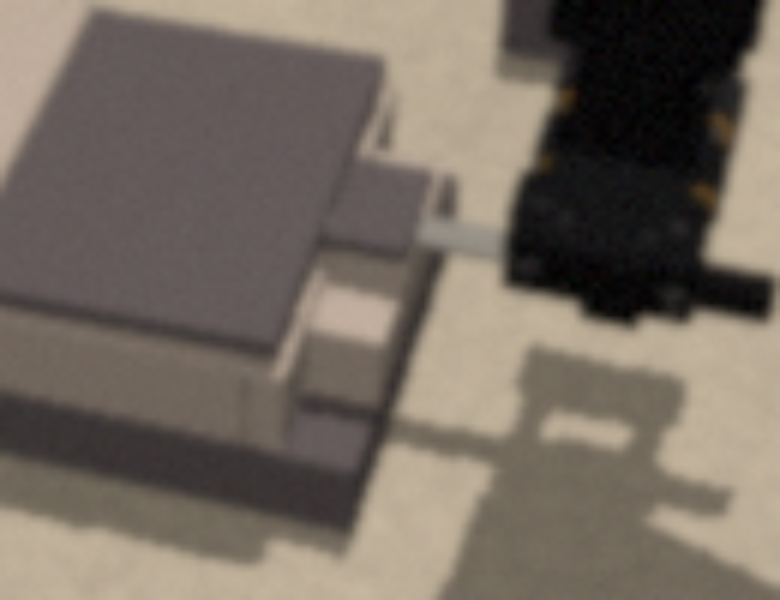

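Contact shows about 3 N of downward force and the tongue has risen roughly 4 mm, so I'll keep lifting.

>>> carry_out(moves=[-0.9, 0, 0, 0.002, 0, 0, 0, -0.9, 0, 0, 0.004, 0, 0, 0, -0.9, 0, 0, 0.006, 0, 0, 0, -0.9, 0, 0, 0.008, 0, 0, 0, -0.9, 0, 0, 0.01, 0, 0, 0, -0.9, 0, 0, 0.012, 0, 0, 0, -0.9, 0, 0, 0.012, 0, 0, 0, -0.9, 0, 0, 0.012, 0, 0, 0])

```text
time_s: 11.3
tcp_pos: [0.4353, 0.0045, 0.0829]
tcp_rot: [-0.0, 0.724, -0.69, 0.0]
force: [0.0, 0.7, -0.2]
width: 0.0136
```

```bash
cat >> h.py <<'E'
def lid(W,im=None):
    # fit lid plane: points over lid region in reader frame
    yaw=np.radians(2.7);c=np.array([.6814,.0153,.09])
    Rz=np.array([[np.cos(yaw),-np.sin(yaw),0],[np.sin(yaw),np.cos(yaw),0],[0,0,1]])
    return (W-c)@Rz
E
python3 - <<'E'
from h import *
o=st()
im,d,W=snap('side','side6'); P=lid(W).reshape(-1,3)
k=(P[:,0]>-.125)&(P[:,0]<-.02)&(abs(P[:,1])<.06)&(P[:,2]>-.005)&(P[:,2]<.15)
l=np.polyfit(P[k,0],P[k,2],1);print('lid angle',-np.arctan(l[0]),l)
a=cv2.imread('pics/side6.png')[130:260,230:400]
cv2.imwrite('pics/c7.png',cv2.resize(a,None,fx=4,fy=4))
E
```

```text
t 11.3 q [-0.1131 -0.2495  2.2363  0.      1.1547  1.4105] tcp [0.4353 0.0045 0.0829] w 0.013618156704687034 F [ 0.0277  0.6819 -0.2431] T [ 0.0056 -0.0252 -0.0171]
xaxis [ 0.0471 -0.9989 -0.    ] yaw -87.30149814566641 z [ 0.0001  0.     -1.    ]
lid angle 0.3798865164277747 [-0.3993  0.0064]
```

View pics/c7.png

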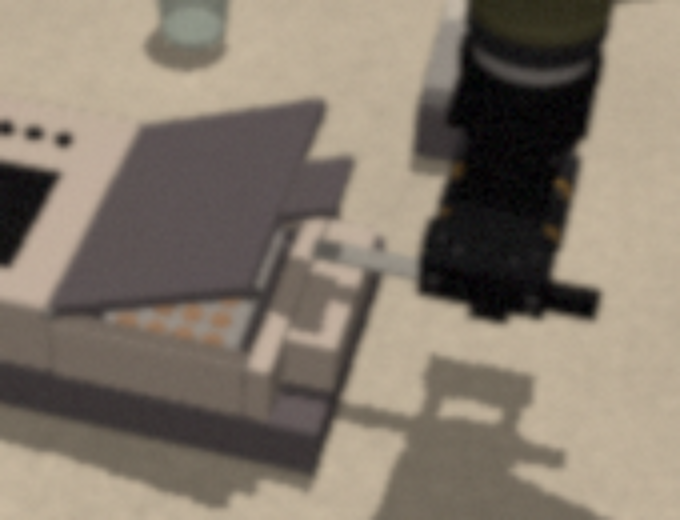

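>>> carry_out(moves=[-0.9, -0.03, -0.0015, 0, 0, 0, 0, -0.9, -0.06, -0.003, 0, 0, 0, 0, -0.9, -0.06, 0.0, 0.04, 0, 0, 0, -0.9, -0.06, 0.03, 0.073, 0, 0, 0, -0.9, -0.06, 0.08, 0.073, 0, 0, 0, -0.9, -0.06, 0.13, 0.073, 0, 0, 0, -0.9, -0.05, 0.18, 0.073, 0, 0, -0.05, -0.9, -0.02, 0.22, 0.073, 0, 0, -0.1])

```text
time_s: 12.35
tcp_pos: [0.4149, 0.2266, 0.156]
tcp_rot: [0.0, -0.688, 0.725, -0.0]
force: [0.3, -0.5, -0.6]
width: 0.0135
```

```bash
python3 -c "
from h import *
o=st()"
```

```text
t 12.35 q [ 0.3864 -0.2372  2.096   0.      1.2821  2.0094] tcp [0.4149 0.2266 0.156 ] w 0.013450370353501193 F [ 0.2916 -0.4838 -0.6095] T [0.0381 0.0329 0.0237]
xaxis [-0.0522 -0.9986 -0.0003] yaw -92.99403995708693 z [ 0.0006  0.0003 -1.    ]
```

>>> carry_out(moves=[-0.9, 0.03, 0.025, 0, 0, 0, -0.04, -0.9, 0.06, 0.05, 0, 0, 0, -0.08, -0.9, 0.098, 0.0755, 0, 0, 0, -0.12, -0.9, 0.098, 0.0755, 0, 0, 0, -0.12, -0.9, 0.098, 0.0755, 0, 0, 0, -0.12])

```text
time_s: 12.98
tcp_pos: [0.5126, 0.2996, 0.1552]
tcp_rot: [-0.001, -0.644, 0.765, 0.0]
force: [0.1, -0.2, -0.3]
width: 0.0138
```

```bash
python3 -c "
from h import *
o=st()
im,d,W=snap('side','side7')
P=lid(W).reshape(-1,3)
k=(P[:,0]>-.115)&(P[:,0]<-.02)&(abs(P[:,1])<.06)&(P[:,2]>.005)&(P[:,2]<.15)
l=np.polyfit(P[k,0],P[k,2],1);print('lid angle',-np.arctan(l[0]),l)"
```

```text
t 12.975 q [ 0.4386  0.0464  1.8349 -0.      1.262   2.1819] tcp [0.5126 0.2996 0.1552] w 0.013806052154759977 F [ 0.0688 -0.2044 -0.2843] T [ 0.0157  0.0532 -0.0238]
xaxis [-0.1717 -0.9852  0.001 ] yaw -99.88578003392206 z [-0.0016 -0.0008 -1.    ]
lid angle 0.5694150110152334 [-0.6401  0.0015]
```

>>> carry_out(moves=[-0.9, 0.0005, 0.001, -0.04, 0, 0, 0, -0.9, 0.0005, 0.001, -0.08, 0, 0, 0, -0.9, 0.0005, 0.001, -0.11, 0, 0, 0, -0.9, 0.0005, 0.001, -0.125, 0, 0, 0, -0.9, 0.0005, 0.001, -0.133, 0, 0, 0, -0.9, 0.0005, 0.001, -0.1375, 0, 0, 0, -0.9, 0.0005, 0.001, -0.1375, 0, 0, 0, -0.9, 0.0005, 0.001, -0.1375, 0, 0, 0])

```text
time_s: 14.02
tcp_pos: [0.5145, 0.3014, 0.0194]
tcp_rot: [0.001, -0.643, 0.765, -0.0]
force: [0.3, 0.4, -0.6]
width: 0.0131
```

```bash
python3 -c "
from h import *
o=st()
for n in ('top','side'): snap(n,n+'8')
import cv2
a=cv2.imread('pics/top8.png')[150:290,110:300];b=cv2.imread('pics/side8.png')[240:380,190:380]
cv2.imwrite('pics/c8.png',cv2.resize(np.hstack([a,b]),None,fx=2.1,fy=2.1))"
```

```text
t 14.025 q [0.4399 0.2035 1.9135 0.     1.0229 2.1834] tcp [0.5145 0.3014 0.0194] w 0.013074499149774883 F [ 0.332   0.4224 -0.5787] T [ 0.0268  0.0449 -0.0724]
xaxis [-0.1719 -0.9851 -0.001 ] yaw -99.89958306373144 z [ 0.0016  0.0008 -1.    ]
```

View pics/c8.png

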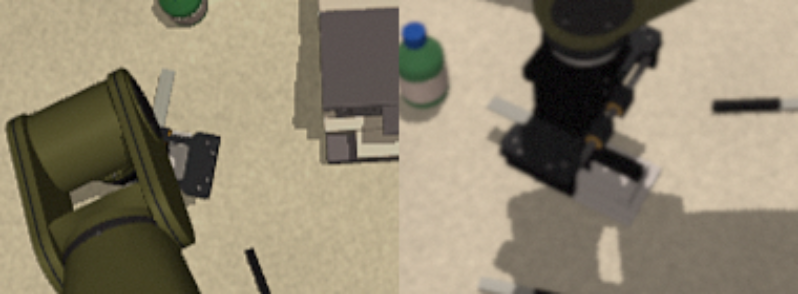

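>>> carry_out(moves=[-0.9, 0, 0, -0.0015, 0, 0, 0, -0.9, 0, 0, -0.0025, 0, 0, 0, -0.9, 0, 0, -0.0025, 0, 0, 0, -0.5, 0, 0, -0.0025, 0, 0, 0, -0.4, 0, 0, -0.0025, 0, 0, 0, -0.2, 0, 0, -0.0025, 0, 0, 0, 0, 0, 0, -0.0025, 0, 0, 0, 0, 0, 0, -0.0025, 0, 0, 0])

```text
time_s: 15.12
tcp_pos: [0.5138, 0.301, 0.0159]
tcp_rot: [-0.0, -0.643, 0.765, 0.0]
force: [0.7, -1.0, -0.4]
width: 0.0467
```

>>> carry_out(moves=[0.2, 0, 0, 0, 0, 0, 0, 0.2, 0, 0, 0, 0, 0, 0, 0.2, 0, 0, 0.02, 0, 0, 0, 0.2, 0, 0, 0.06, 0, 0, 0, 0.2, 0, 0, 0.11, 0, 0, 0, 0.2, 0, 0, 0.16, 0, 0, 0, 0.2, 0, 0, 0.21, 0, 0, 0, 0.2, 0, 0, 0.23, 0, 0, 0])

```text
time_s: 16.12
tcp_pos: [0.5152, 0.3018, 0.2517]
tcp_rot: [0.004, -0.643, 0.765, -0.001]
force: [-0.4, 0.2, -0.5]
width: 0.0571
```

```bash
python3 -c "
from h import *
o=st()
for n in ('top','side'): snap(n,n+'9')
import cv2
b=cv2.imread('pics/side9.png')[130:380,190:430]
cv2.imwrite('pics/c9.png',cv2.resize(np.hstack([b]),None,fx=2.3,fy=2.3))
W=np.load('pics/side9.npz')['W']
P=lid(W).reshape(-1,3)
k=(P[:,0]>-.11)&(P[:,0]<-.02)&(abs(P[:,1])<.06)&(P[:,2]>.005)&(P[:,2]<.15)
l=np.polyfit(P[k,0],P[k,2],1);print('lid angle',-np.arctan(l[0]),l)
t=(P[:,0]>-.2)&(P[:,0]<-.11)&(abs(P[:,1])<.02)&(P[:,2]>.04)&(P[:,2]<.15);print(P[t].min(0),P[t].max(0))
"
```

```text
t 16.125 q [ 0.4399 -0.0176  1.7352  0.      1.4159  2.1834] tcp [0.5152 0.3018 0.2517] w 0.057128572027595914 F [-0.4273  0.154  -0.5437] T [0.06   0.0529 0.0272]
xaxis [-0.1718 -0.9851 -0.0046] yaw -99.8949322574193 z [ 0.0073  0.0034 -1.    ]Traceback (most recent call last):
  File "<string>", line 11, in <module>
    l=np.polyfit(P[k,0],P[k,2],1);print('lid angle',-np.arctan(l[0]),l)
    raise TypeError("expected non-empty vector for x")
TypeError: expected non-empty vector for x
```

View pics/c9.png

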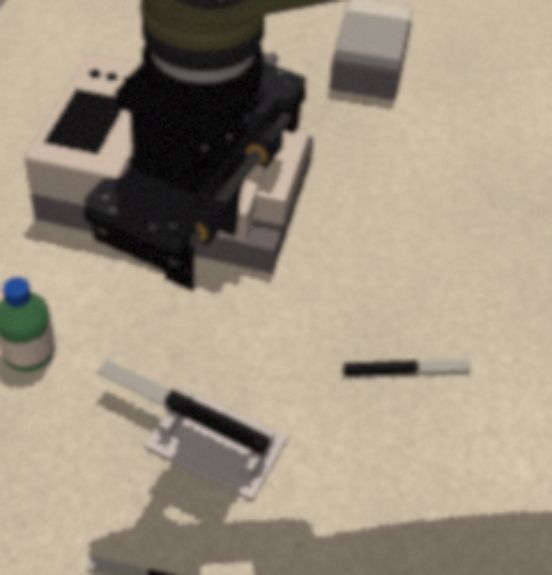

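```bash
python3 - <<'E'
from h import *
from scipy.optimize import least_squares
L=[eval(l,{'np':np,'float64':float}) for l in open('log.txt')]
L.append(([-1.38460828,.124429065,1.65154203,0,1.36753251,-.0826],[.17247509,-.62608322,.21351428],None))
q=np.array([l[0] for l in L]);p=np.array([l[1] for l in L])
r=np.hypot(p[:,0],p[:,1])
def f(x,q=q):
    a,h,L1,L2,e,L3=x;s=q[:,1];t=s+q[:,2];w=t+q[:,4]
    return a+L1*np.sin(s)+L2*np.sin(t)+e*np.cos(t)+L3*np.sin(w), h+L1*np.cos(s)+L2*np.cos(t)-e*np.sin(t)+L3*np.cos(w)
def res(x):
    R_,Z=f(x);return np.r_[R_-r,Z-p[:,2],(x-np.array([0,.3,.4,.4,0,.3]))*1e-4]
s=least_squares(res,[0,.3,.4,.4,0,.3]);print(s.x,np.abs(s.fun[:2*len(r)]).max())
print(np.arctan2(p[:,1],p[:,0])-q[:,0])
E
```

```text
[0.00260461 0.22748001 0.4498878  0.61264155 0.0410547  0.29539991] 0.00014423910007443919
[0.12204873 0.09158696 0.09166663 0.09022355 0.0902967  0.14227537
 0.12808114 0.12354845 0.1234706  0.11363897 0.0903882  0.09003108
 0.08988667 0.08262686]
```

```bash
cat > fk.py <<'E'
from h import *
from scipy.optimize import least_squares
def f(x,q):
    q=np.atleast_2d(q)
    a,h,L1,L2,e,L3,d=x;s=q[:,1];t=s+q[:,2];w=t+q[:,4]
    r=a+L1*np.sin(s)+L2*np.sin(t)+e*np.cos(t)+L3*np.sin(w); z=h+L1*np.cos(s)+L2*np.cos(t)-e*np.sin(t)+L3*np.cos(w)
    c,n=np.cos(q[:,0]),np.sin(q[:,0])
    return np.c_[c*r-n*d,n*r+c*d,z]
def fit():
    L=[eval(l,{'np':np}) for l in open('log.txt').read().replace('np.float64','').splitlines()]
    L.append(([-1.38460828,.124429065,1.65154203,0,1.36753251,-.0826],[.17247509,-.62608322,.21351428],None))
    q=np.array([l[0] for l in L]);p=np.array([l[1] for l in L]);x0=np.array([0,.3,.4,.4,0,.3,.05])
    s=least_squares(lambda x:np.r_[(f(x,q)-p).ravel(),(x-x0)*1e-5],x0)
    return s.x,np.abs(s.fun[:p.size]).max()
if __name__=="__main__": print(fit())
E
python3 fk.py
```

```text
(array([-7.91122895e-09,  2.23199806e-01,  4.52400003e-01,  6.13100010e-01,
        4.24000012e-02,  2.92165802e-01,  5.35997438e-02]), np.float64(8.140093794678505e-05))
```

```bash
cat > ik.py <<'E'
from fk import *
def ikp(r,z,w,x):
    a,h,L1,L2,e,L3,d=x
    # wrist
    rw=r-L3*np.sin(w)-a; zw=z-L3*np.cos(w)-h
    Lf=np.hypot(L2,e); be=np.arctan2(e,L2)
    D2=rw*rw+zw*zw; c=(D2-L1**2-Lf**2)/(2*L1*Lf)
    if abs(c)>1: return None
    g=np.arccos(c); s=np.arctan2(rw,zw)-np.arctan2(Lf*np.sin(g),L1+Lf*np.cos(g))
    q2=s; q3=g-be
    return q2,q3,w-q2-q3
if __name__=="__main__":
    x,_=fit()
    for L3 in (.2,.25,.29,.33):
        y=x.copy(); y[1]+=L3-x[5]; y[5]=L3
        for th in (.45,.6,.8,1.0,1.57):
            r=.6814-.13*np.cos(th); z=.09+.13*np.sin(th)
            print(L3,th,np.round(ikp(np.sqrt(r*r-.0536**2),z,np.pi/2+th,y) or [],3))
E
python3 ik.py
```

```text
0.2 0.45 [-0.309  2.375 -0.045]
0.2 0.6 [-0.309  2.294  0.186]
0.2 0.8 [-0.259  2.165  0.465]
0.2 1.0 [-0.171  2.02   0.722]
0.2 1.57 [0.188 1.57  1.383]
0.25 0.45 [-0.392  2.487 -0.075]
0.25 0.6 [-0.396  2.396  0.17 ]
0.25 0.8 [-0.336  2.249  0.458]
0.25 1.0 [-0.23   2.084  0.717]
0.25 1.57 [0.188 1.57  1.383]
0.29 0.45 [-0.464  2.577 -0.093]
0.29 0.6 [-0.473  2.478  0.165]
0.29 0.8 [-0.401  2.315  0.457]
0.29 1.0 [-0.279  2.134  0.716]
0.29 1.57 [0.188 1.57  1.383]
0.33 0.45 [-0.547  2.669 -0.101]
0.33 0.6 [-0.559  2.561  0.169]
0.33 0.8 [-0.472  2.382  0.461]
0.33 1.0 [-0.329  2.183  0.717]
0.33 1.57 [0.188 1.57  1.383]
```

```bash
cat > plan.py <<'E'
from ik import *
from scipy.spatial.transform import Slerp
psi=np.radians(2.7); H=np.array([.6814,.0153,.09]); u=np.array([np.cos(psi),np.sin(psi),0])
def Rt(phi):
    t=np.cos(phi)*u+np.array([0,0,-np.sin(phi)]); n=np.sin(phi)*u+np.array([0,0,np.cos(phi)])
    return R.from_matrix(np.c_[n,np.cross(t,n),t])
def P2(x,z): return H+u*x+np.array([0,0,z])
def rows(p1,R1,n,p0=None,R0=None):
    o=readout.get_obs(); p0=o['tcp_pos'] if p0 is None else p0; R0=rq(o['tcp_rot']) if R0 is None else R0
    rv=(R1*R0.inv()).as_rotvec()
    for i in range(1,n+1): print(i,np.round((p1-p0)*i/n,4),np.round(rv*i/n,4))
def chk(p,phi,x):
    r=np.hypot(p[0],p[1]); return ikp(np.sqrt(r*r-.0536**2),p[2],np.pi/2+phi,x)
def Epos(th,phi,pen,off=0):
    tip=.165*np.array([-np.cos(th),np.sin(th)]); t=np.array([np.cos(phi),-np.sin(phi)]); n=np.array([np.sin(phi),np.cos(phi)])
    return P2(*(tip+pen*t+off*n))
E
python3 - <<'E'
from plan import *
x,_=fit()
for nm,p,phi in [('E',Epos(.5,.9,.025),.9),('pre',Epos(.5,.9,-.04),.9),('E8',Epos(.5,.8,.025),.8)]: print(nm,p,chk(p,phi,x))
rows(np.array([.43,.05,.33]),Rt(np.pi/2),12)
W=np.load('pics/top9.npz')['W'];P=lid(W).reshape(-1,3)
k=(P[:,0]>-.11)&(P[:,0]<-.02)&(abs(P[:,1])<.06)&(P[:,2]>.005)&(P[:,2]<.15)
l=np.polyfit(P[k,0],P[k,2],1);print('lid angle',-np.arctan(l[0]),l,k.sum())
E
```

```text
E [0.55228262 0.00921098 0.14952204] (np.float64(-0.43605200206146666), np.float64(2.365457175165805), np.float64(0.541391153690558))
pre [0.51192283 0.00730766 0.20043829] (np.float64(-0.6281008643644528), np.float64(2.3931600828739064), np.float64(0.7057371082854429))
E8 [0.55415796 0.00929942 0.15117131] (np.float64(-0.47376987608157695), np.float64(2.421362760669796), np.float64(0.4232034422066775))
1 [-0.0071 -0.021   0.0067] [-6.000e-04  1.000e-04  1.492e-01]
2 [-0.0142 -0.0419  0.0134] [-0.0011  0.0003  0.2984]
3 [-0.0212 -0.0629  0.0201] [-1.700e-03  4.000e-04  4.477e-01]
4 [-0.0283 -0.0839  0.0268] [-0.0022  0.0006  0.5969]
5 [-0.0354 -0.1048  0.0335] [-2.800e-03  7.000e-04  7.461e-01]
6 [-0.0425 -0.1258  0.0402] [-3.400e-03  8.000e-04  8.953e-01]
7 [-0.0496 -0.1468  0.0469] [-3.9000e-03  1.0000e-03  1.0445e+00]
8 [-0.0566 -0.1677  0.0536] [-4.5000e-03  1.1000e-03  1.1938e+00]
9 [-0.0637 -0.1887  0.0603] [-5.100e-03  1.200e-03  1.343e+00]
10 [-0.0708 -0.2097  0.067 ] [-5.6000e-03  1.4000e-03  1.4922e+00]
11 [-0.0779 -0.2306  0.0737] [-6.2000e-03  1.5000e-03  1.6414e+00]
12 [-0.085  -0.2516  0.0804] [-6.7000e-03  1.7000e-03  1.7906e+00]
lid angle 0.44070027020519187 [-0.47163628  0.00701634] 1841
```

>>> carry_out(moves=[0.5, -0.007, -0.021, 0.02, 0, 0, 0.15, 0.5, -0.014, -0.042, 0.04, 0, 0, 0.3, 0.5, -0.021, -0.063, 0.05, 0, 0, 0.45, 0.5, -0.028, -0.084, 0.06, 0, 0, 0.6, 0.5, -0.04, -0.105, 0.07, 0, 0, 0.75, 0.5, -0.05, -0.13, 0.08, 0, 0, 0.9, 0.5, -0.06, -0.16, 0.08, 0, 0, 1.05, 0.5, -0.07, -0.19, 0.08, 0, 0, 1.2])

```text
time_s: 17.23
tcp_pos: [0.4426, 0.1101, 0.323]
tcp_rot: [0.001, 0.964, -0.266, -0.002]
force: [0.3, 0.1, -0.1]
width: 0.0713
```

```bash
python3 - <<'E'
from plan import *
st(); print(fit())
rows(np.array([.43,.02,.33]),Rt(1.3),6)
E
```

```text
t 17.225 q [ 0.1261 -0.3603  1.9132 -0.0001  1.5933  0.6644] tcp [0.4426 0.1101 0.323 ] w 0.07125319955060642 F [ 0.261   0.1317 -0.0683] T [-0.0316 -0.0302  0.0319]
xaxis [ 0.8586 -0.5127 -0.0036] yaw -30.84307748481428 z [-0.0045 -0.0007 -1.    ]
(array([-0.    ,  0.2232,  0.4524,  0.6131,  0.0424,  0.2922,  0.0536]), np.float64(7.985368304619378e-05))
1 [-0.0021 -0.015   0.0012] [-0.0108 -0.0451  0.097 ]
2 [-0.0042 -0.03    0.0023] [-0.0216 -0.0902  0.194 ]
3 [-0.0063 -0.045   0.0035] [-0.0324 -0.1353  0.2911]
4 [-0.0084 -0.0601  0.0047] [-0.0432 -0.1804  0.3881]
5 [-0.0105 -0.0751  0.0059] [-0.054  -0.2256  0.4851]
6 [-0.0126 -0.0901  0.007 ] [-0.0648 -0.2707  0.5821]
```

>>> carry_out(moves=[0.5, -0.002, -0.015, 0.001, -0.0108, -0.0451, 0.097, 0.5, -0.004, -0.03, 0.002, -0.0216, -0.0902, 0.194, 0.5, -0.006, -0.045, 0.003, -0.0324, -0.1353, 0.291, 0.5, -0.008, -0.06, 0.005, -0.0432, -0.1804, 0.388, 0.5, -0.01, -0.075, 0.006, -0.054, -0.2256, 0.485, 0.5, -0.0126, -0.09, 0.007, -0.0648, -0.2707, 0.582, 0.5, -0.0126, -0.09, 0.007, -0.0648, -0.2707, 0.582, 0.5, -0.0126, -0.09, 0.007, -0.0648, -0.2707, 0.582])

```text
time_s: 18.23
tcp_pos: [0.4309, 0.0212, 0.3313]
tcp_rot: [-0.005, 0.991, 0.02, 0.135]
force: [0.4, -0.1, 1.1]
width: 0.0716
```

```bash
python3 - <<'E'
from plan import *
st(); x,e=fit(); print(x,e)
for th in (.45,.5):
  for phi in (.85,.9,.95):
    for pen in (-.05,0,.025):
      p=Epos(th,phi,pen); print(th,phi,pen,p,np.round(chk(p,phi,x) or [],3))
rows(Epos(.45,.95,-.05),Rt(.95),6)
E
```

```text
t 18.225 q [-0.1055 -0.6262  2.0905  0.0447  1.4094 -0.1474] tcp [0.4309 0.0212 0.3313] w 0.07156057250888376 F [ 0.3668 -0.0858  1.1272] T [-0.0789  0.0294  0.041 ]
xaxis [0.9626 0.0385 0.2682] yaw 2.289453961580023 z [ 0.2677  0.016  -0.9634]
[-0.0002  0.2232  0.4524  0.6133  0.0423  0.2922  0.0544] 0.012024931087246407
0.45 0.85 -0.05 [0.5    0.0067 0.1993] [-0.7    2.449  0.672]
0.45 0.85 0 [0.533  0.0083 0.1618] [-0.539  2.425  0.535]
0.45 0.85 0.025 [0.5495 0.0091 0.143 ] [-0.457  2.408  0.47 ]
0.45 0.9 -0.05 [0.5019 0.0068 0.2009] [-0.663  2.411  0.723]
0.45 0.9 0 [0.533  0.0083 0.1618] [-0.514  2.394  0.592]
0.45 0.9 0.025 [0.5485 0.009  0.1422] [-0.437  2.379  0.529]
0.45 0.95 -0.05 [0.5039 0.0069 0.2024] [-0.625  2.374  0.773]
0.45 0.95 0 [0.533  0.0083 0.1618] [-0.488  2.362  0.647]
0.45 0.95 0.025 [0.5475 0.009  0.1414] [-0.416  2.351  0.586]
0.5 0.85 -0.05 [0.5038 0.0069 0.2067] [-0.693  2.433  0.681]
0.5 0.85 0 [0.5368 0.0085 0.1691] [-0.536  2.41   0.547]
0.5 0.85 0.025 [0.5532 0.0093 0.1503] [-0.456  2.394  0.483]
0.5 0.9 -0.05 [0.5057 0.007  0.2083] [-0.656  2.395  0.732]
0.5 0.9 0 [0.5368 0.0085 0.1691] [-0.511  2.379  0.603]
0.5 0.9 0.025 [0.5523 0.0092 0.1495] [-0.436  2.365  0.541]
0.5 0.95 -0.05 [0.5077 0.0071 0.2098] [-0.619  2.358  0.782]
0.5 0.95 0 [0.5368 0.0085 0.1691] [-0.485  2.347  0.659]
0.5 0.95 0.025 [0.5513 0.0092 0.1488] [-0.415  2.337  0.599]
1 [ 0.0122 -0.0024 -0.0215] [ 0.0017 -0.0582  0.0008]
2 [ 0.0243 -0.0048 -0.0429] [ 0.0035 -0.1164  0.0016]
3 [ 0.0365 -0.0072 -0.0644] [ 0.0052 -0.1746  0.0024]
4 [ 0.0487 -0.0095 -0.0859] [ 0.0069 -0.2328  0.0032]
5 [ 0.0608 -0.0119 -0.1074] [ 0.0087 -0.291   0.004 ]
6 [ 0.073  -0.0143 -0.1288] [ 0.0104 -0.3492  0.0048]
```

>>> carry_out(moves=[0.5, 0.012, -0.0024, -0.0215, 0.0017, -0.0582, 0.0008, 0.5, 0.024, -0.0048, -0.043, 0.0035, -0.1164, 0.0016, 0.5, 0.0365, -0.0072, -0.0644, 0.0052, -0.1746, 0.0024, 0.5, 0.0487, -0.0095, -0.0859, 0.0069, -0.2328, 0.0032, 0.5, 0.061, -0.012, -0.1074, 0.0087, -0.291, 0.004, 0.5, 0.073, -0.0143, -0.1288, 0.0104, -0.3492, 0.0048, 0.5, 0.073, -0.0143, -0.1288, 0.0104, -0.3492, 0.0048, 0.5, 0.073, -0.0143, -0.1288, 0.0104, -0.3492, 0.0048])

```text
time_s: 19.23
tcp_pos: [0.5046, 0.0071, 0.205]
tcp_rot: [-0.007, 0.951, 0.023, 0.307]
force: [0.4, -0.6, 0.5]
width: 0.0714
```

```bash
python3 - <<'E'
from plan import *
st()
for n in('side','top'):
    im,d,W=snap(n,n+'10');P=lid(W).reshape(-1,3)
    k=(P[:,0]>-.11)&(P[:,0]<-.02)&(P[:,1]<.08)&(P[:,1]>-.08)&(P[:,2]>.01)&(P[:,2]<.1)
    if k.sum()>30: l=np.polyfit(P[k,0],P[k,2],1);print('lid angle',-np.arctan(l[0]),l,k.sum())
a=cv2.imread('pics/side10.png')[80:280,210:440]
cv2.imwrite('pics/c10.png',cv2.resize(a,None,fx=3,fy=3))
rows(Epos(.45,.95,.025),Rt(.95),3)
E
```

```text
t 19.225 q [-0.1638 -0.6315  2.3734  0.1724  0.7942 -0.2952] tcp [0.5046 0.0071 0.205 ] w 0.07135032802563758 F [ 0.3726 -0.5683  0.543 ] T [-0.0249  0.2085  0.0191]
xaxis [0.8108 0.0399 0.584 ] yaw 2.81828209675002 z [ 0.5833  0.0276 -0.8118]
lid angle 0.44270733756046976 [-0.4741  0.0051] 1417
lid angle 0.4416198315588615 [-0.4728  0.007 ] 2463
1 [ 0.0142  0.0007 -0.0216] [ 0.0004  0.0016 -0.0005]
2 [ 0.0283  0.0014 -0.0431] [ 0.0009  0.0033 -0.0009]
3 [ 0.0425  0.0021 -0.0647] [ 0.0013  0.0049 -0.0014]
```

View pics/c10.png

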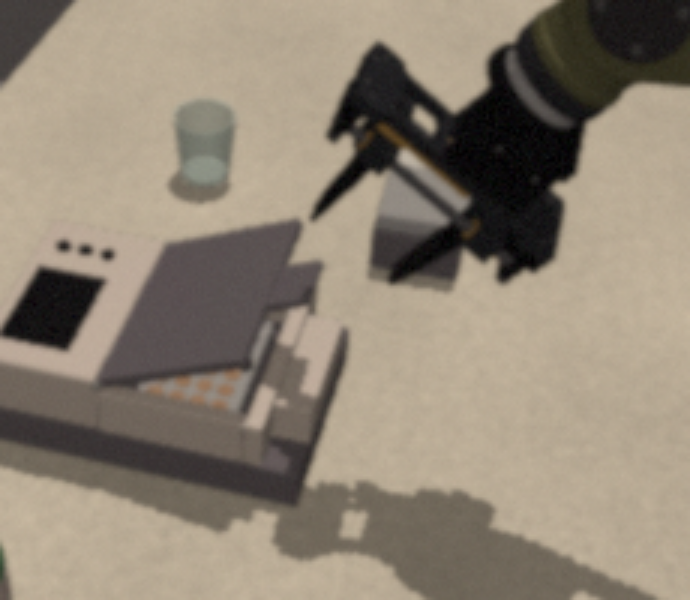

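>>> carry_out(moves=[0.5, 0.009, 0.0004, -0.014, 0, 0.001, 0, 0.5, 0.018, 0.0008, -0.028, 0, 0.002, 0, 0.5, 0.027, 0.0012, -0.042, 0, 0.003, 0, 0.5, 0.036, 0.0017, -0.055, 0, 0.004, 0, 0.5, 0.0415, 0.002, -0.063, 0, 0.005, 0, 0.5, 0.0415, 0.002, -0.063, 0, 0.005, 0, 0.5, 0.0415, 0.002, -0.063, 0, 0.005, 0])

```text
time_s: 20.2
tcp_pos: [0.546, 0.0087, 0.142]
tcp_rot: [-0.007, 0.952, 0.023, 0.305]
force: [0.1, 0.8, -0.3]
width: 0.0712
```

```bash
python3 - <<'E'
from plan import *
st()
im,d,W=snap('side','side11')
a=im[80:280,210:440]
cv2.imwrite('pics/c11.png',cv2.resize(a,None,fx=3,fy=3))
rc=.138
def C(phi): return P2(-rc*np.cos(phi),rc*np.sin(phi))
print(C(.95)); rows(C(.95),Rt(.95),5)
E
```

```text
t 20.2 q [-0.1407 -0.4242  2.355   0.1905  0.6078 -0.312 ] tcp [0.546  0.0087 0.142 ] w 0.0711829319628737 F [ 0.1147  0.8247 -0.3496] T [-0.0457  0.1813 -0.0019]
xaxis [0.813  0.0398 0.5809] yaw 2.80446725011523 z [ 0.5803  0.027  -0.8139]
[0.6012 0.0115 0.2023]
1 [0.011  0.0006 0.012 ] [ 0.0003 -0.0001 -0.0002]
2 [0.0221 0.0011 0.0241] [ 0.0005 -0.0003 -0.0004]
3 [0.0331 0.0017 0.0361] [ 0.0008 -0.0004 -0.0006]
4 [0.0442 0.0023 0.0481] [ 0.001  -0.0006 -0.0008]
5 [0.0552 0.0029 0.0602] [ 0.0013 -0.0007 -0.001 ]
```

View pics/c11.png

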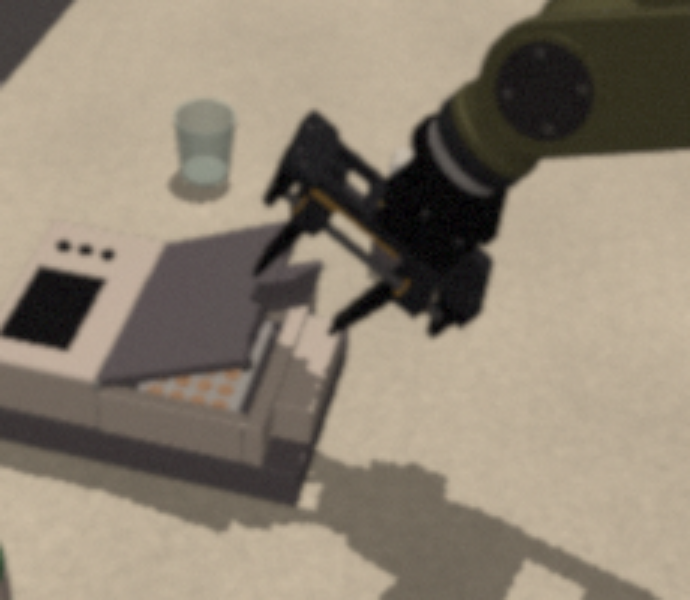

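>>> carry_out(moves=[0.5, 0.01, 0.0005, 0.011, 0, 0, 0, 0.5, 0.02, 0.001, 0.022, 0, 0, 0, 0.5, 0.027, 0.0014, 0.03, 0, 0, 0, 0.5, 0.034, 0.0017, 0.038, 0, 0, 0, 0.5, 0.042, 0.002, 0.046, 0, 0, 0, 0.5, 0.049, 0.0025, 0.053, 0, 0, 0, 0.5, 0.055, 0.0029, 0.06, 0, 0, 0, 0.5, 0.055, 0.0029, 0.06, 0, 0, 0])

```text
time_s: 21.25
tcp_pos: [0.6014, 0.0116, 0.2021]
tcp_rot: [-0.007, 0.952, 0.023, 0.305]
force: [-0.2, -0.3, -0.3]
width: 0.0712
```

```bash
python3 - <<'E'
from plan import *
st()
for n in('side','top'):
    im,d,W=snap(n,n+'12');P=lid(W).reshape(-1,3)
    k=(P[:,0]>-.08)&(P[:,0]<-.015)&(P[:,1]<.08)&(P[:,1]>-.08)&(P[:,2]>.015)&(P[:,2]<.1)
    if k.sum()>30: l=np.polyfit(P[k,0],P[k,2],1);print('lid angle',-np.arctan(l[0]),l,k.sum())
a=cv2.imread('pics/side12.png')[80:280,210:440]
cv2.imwrite('pics/c12.png',cv2.resize(a,None,fx=3,fy=3))
E
```

```text
t 21.25 q [-0.1159 -0.3352  2.1867  0.1495  0.682  -0.251 ] tcp [0.6014 0.0116 0.2021] w 0.07120837547225033 F [-0.1936 -0.2568 -0.2957] T [-0.0873  0.2577 -0.0286]
xaxis [0.8129 0.0399 0.581 ] yaw 2.808300682703217 z [ 0.5803  0.027  -0.8139]
lid angle 0.762424154562705 [-0.9551  0.0065] 789
lid angle 0.7575233457903104 [-0.9457  0.0085] 758
```

View pics/c12.png

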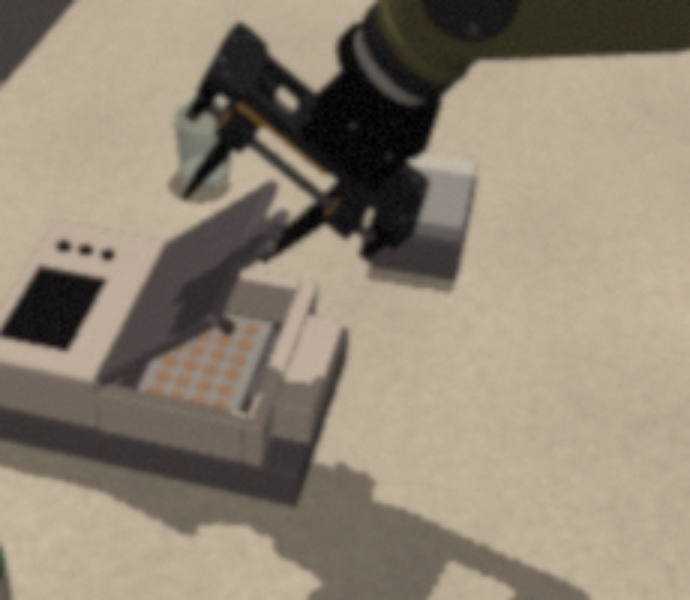

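>>> carry_out(moves=[0, 0, 0, 0, 0, 0, 0, -0.3, 0, 0, 0, 0, 0, 0, -0.6, 0, 0, 0, 0, 0, 0, -1, 0, 0, 0, 0, 0, 0, -1, 0, 0, 0, 0, 0, 0, -1, 0, 0, 0, 0, 0, 0, -1, 0, 0, 0, 0, 0, 0, -1, 0, 0, 0, 0, 0, 0], force=10)

```text
time_s: 22.35
tcp_pos: [0.6009, 0.0116, 0.2013]
tcp_rot: [-0.007, 0.952, 0.023, 0.305]
force: [0.9, -0.1, -1.6]
width: 0.0084
```

>>> carry_out(moves=[-1, 0, 0, 0, 0, 0, 0, -1, 0, 0, 0, 0, 0, 0, -1, 0, 0, 0, 0, 0, 0, -1, 0, 0, 0, 0, 0, 0, -1, 0, 0, 0, 0, 0, 0, -1, 0, 0, 0, 0, 0, 0])

```text
time_s: 23.1
tcp_pos: [0.6007, 0.0116, 0.2011]
tcp_rot: [-0.007, 0.952, 0.023, 0.304]
force: [1.7, 0.0, -0.8]
width: 0.008
```

```bash
python3 - <<'E'
from plan import *
o=st()
for n in('side','top'):
    im,d,W=snap(n,n+'13');P=lid(W).reshape(-1,3)
    k=(P[:,0]>-.07)&(P[:,0]<-.008)&(P[:,1]<.08)&(P[:,1]>-.08)&(P[:,2]>.015)&(P[:,2]<.1)
    if k.sum()>30: l=np.polyfit(P[k,0],P[k,2],1);print('lid angle',-np.arctan(l[0]),l,k.sum())
a=cv2.imread('pics/side13.png')[80:280,210:440]
cv2.imwrite('pics/c13.png',cv2.resize(a,None,fx=3,fy=3))
rc=.138
R0=rq(o['tcp_rot']);p0=o['tcp_pos']
for phi in np.arange(1.0,1.58,.0785):
    p=P2(-rc*np.cos(phi),rc*np.sin(phi)); print(round(phi,3),np.round(p-p0,4),np.round((Rt(phi)*R0.inv()).as_rotvec(),4))
p=P2(0,rc);print(p-p0,(Rt(np.pi/2)*R0.inv()).as_rotvec())
E
```

```text
t 23.1 q [-0.116  -0.3357  2.1883  0.1496  0.6819 -0.2511] tcp [0.6007 0.0116 0.2011] w 0.00798130417782516 F [ 1.6785  0.0125 -0.7831] T [ 0.0602 -0.1221  0.0572]
xaxis [0.8136 0.0398 0.58  ] yaw 2.7980270228402446 z [ 0.5794  0.0271 -0.8146]
lid angle 0.9484295825181639 [-1.3938  0.0082] 497
lid angle 0.9484192050164572 [-1.3937  0.0103] 655
1.0 [0.0062 0.0002 0.005 ] [-0.0013  0.048  -0.001 ]
1.078 [0.0155 0.0006 0.0105] [-0.005   0.1264 -0.001 ]
1.157 [0.0253 0.0011 0.0153] [-0.0087  0.2048 -0.0011]
1.236 [0.0353 0.0016 0.0192] [-0.0125  0.2832 -0.0011]
1.314 [0.0457 0.002  0.0224] [-0.0162  0.3616 -0.0012]
1.392 [0.0562 0.0025 0.0247] [-0.02    0.44   -0.0012]
1.471 [0.067  0.003  0.0262] [-0.0237  0.5184 -0.0012]
1.55 [0.0778 0.0036 0.0269] [-0.0274  0.5969 -0.0013]
[0.0807 0.0037 0.0269] [-0.0285  0.6181 -0.0013]
```

View pics/c13.png

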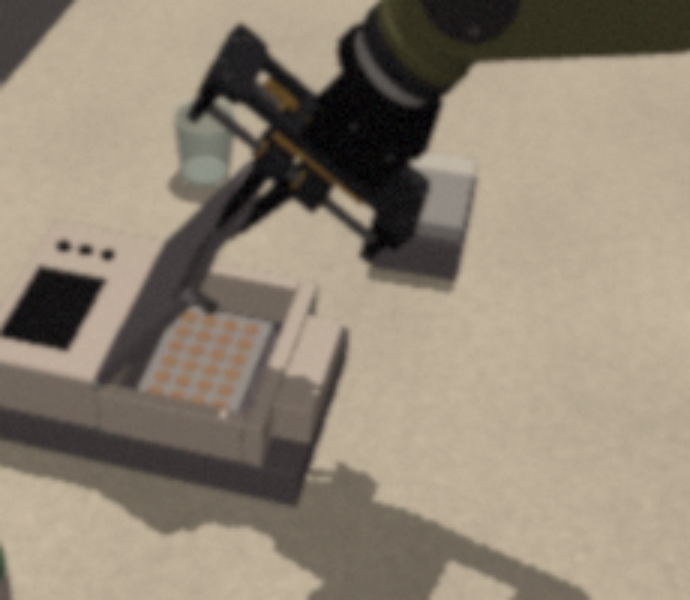

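>>> carry_out(moves=[-1, 0.003, 0.0001, 0.0025, -0.0006, 0.024, -0.0005, -1, 0.0062, 0.0002, 0.005, -0.0013, 0.048, -0.001, -1, 0.0109, 0.0004, 0.0078, -0.0031, 0.0872, -0.001, -1, 0.0155, 0.0006, 0.0105, -0.005, 0.1264, -0.001, -1, 0.0204, 0.0008, 0.013, -0.0068, 0.1656, -0.001, -1, 0.0253, 0.0011, 0.0153, -0.0087, 0.2048, -0.0011, -1, 0.0303, 0.0013, 0.0173, -0.0106, 0.244, -0.0011, -1, 0.0353, 0.0016, 0.0192, -0.0125, 0.2832, -0.0011], force=15)

```text
time_s: 24.2
tcp_pos: [0.6358, 0.0133, 0.2194]
tcp_rot: [-0.004, 0.986, 0.023, 0.165]
force: [1.8, 0.3, -3.5]
width: 0.0078
```

```bash
python3 - <<'E'
from plan import *
o=st()
for n in('side','top'):
    im,d,W=snap(n,n+'14');P=lid(W).reshape(-1,3)
    k=(P[:,0]>-.07)&(P[:,0]<0.02)&(P[:,1]<.08)&(P[:,1]>-.08)&(P[:,2]>.02)&(P[:,2]<.09)
    if k.sum()>30: l=np.polyfit(P[k,2],P[k,0],1);print('lid angle',np.pi/2+np.arctan(l[0]),l,k.sum())
rc=.138
R0=rq(o['tcp_rot']);p0=o['tcp_pos']
for phi in np.r_[np.arange(1.27,1.57,.04),np.pi/2]:
    p=P2(-rc*np.cos(phi),rc*np.sin(phi)); print(round(phi,3),np.round(p-p0,4),np.round((Rt(phi)*R0.inv()).as_rotvec(),4))
E
```

```text
t 24.2 q [-0.083  -0.111   1.9052  0.0496  1.0196 -0.1492] tcp [0.6358 0.0133 0.2194] w 0.007834727797471902 F [ 1.8102  0.2932 -3.4547] T [ 0.0464 -0.2079  0.0433]
xaxis [0.9447 0.0447 0.325 ] yaw 2.7084353086097006 z [ 0.3246  0.0154 -0.9457]
lid angle 1.2376898957225246 [-0.346  -0.0055] 65
lid angle 1.2425778689594824 [-0.3405  0.0061] 79
1.27 [0.0048 0.0001 0.0025] [-0.0014  0.0302 -0.0001]
1.31 [0.0101 0.0003 0.004 ] [-0.0033  0.0701 -0.0001]
1.35 [0.0154 0.0006 0.0053] [-0.0052  0.1101 -0.0001]
1.39 [0.0208 0.0008 0.0064] [-0.0071  0.1501 -0.0001]
1.43 [0.0263 0.0011 0.0073] [-0.009   0.19   -0.0001]
1.47 [0.0317 0.0014 0.0079] [-0.0109  0.23   -0.0001]
1.51 [0.0372 0.0016 0.0084] [-0.0128  0.2699 -0.0001]
1.55 [0.0427 0.0019 0.0086] [-0.0146  0.3099 -0.0001]
1.571 [0.0456 0.002  0.0086] [-0.0156  0.3306 -0.0001]
```

>>> carry_out(moves=[-1, 0.0048, 0.0001, 0.0018, -0.0014, 0.0302, -0.0001, -1, 0.0101, 0.0003, 0.0033, -0.0033, 0.0701, -0.0001, -1, 0.0154, 0.0006, 0.0045, -0.0052, 0.1101, -0.0001, -1, 0.0208, 0.0008, 0.0056, -0.0071, 0.1501, -0.0001, -1, 0.0263, 0.0011, 0.0065, -0.009, 0.19, -0.0001, -1, 0.0317, 0.0014, 0.0071, -0.0109, 0.23, -0.0001, -1, 0.036, 0.0016, 0.0075, -0.0123, 0.262, -0.0001, -1, 0.04, 0.0018, 0.0078, -0.0137, 0.29, -0.0001])

```text
time_s: 25.3
tcp_pos: [0.6753, 0.0152, 0.2268]
tcp_rot: [-0.001, 1.0, 0.024, 0.02]
force: [-2.0, 1.1, -6.5]
width: 0.0084
```

```bash
python3 - <<'E'
from plan import *
o=st()
rc=.138
R0=rq(o['tcp_rot']);p0=o['tcp_pos']
for phi in (1.55,np.pi/2):
    p=P2(-rc*np.cos(phi),rc*np.sin(phi)); print(round(phi,3),np.round(p-p0,4),np.round((Rt(phi)*R0.inv()).as_rotvec(),4))
E
```

```text
t 25.3 q [-0.059   0.1467  1.605   0.0048  1.3501 -0.107 ] tcp [0.6753 0.0152 0.2268] w 0.008440553559558016 F [-1.967   1.149  -6.5037] T [0.1238 0.4566 0.0363]
xaxis [0.9981 0.047  0.0401] yaw 2.6934040266164 z [ 0.04    0.0023 -0.9992]
1.55 [0.0033 0.     0.0012] [-0.0013  0.0192  0.0001]
1.571 [0.0061 0.0001 0.0012] [-0.0023  0.04    0.0001]
```

>>> carry_out(moves=[-1, 0.0018, 0, 0, -0.0008, 0.013, 0, -1, 0.0036, 0, -0.0003, -0.0015, 0.026, 0, -1, 0.0055, 0, -0.0005, -0.0023, 0.04, 0, -1, 0.0055, 0, -0.0005, -0.0023, 0.04, 0, -1, 0.0055, 0, -0.0005, -0.0023, 0.04, 0, -1, 0.0055, 0, -0.0005, -0.0023, 0.04, 0, -1, 0.0055, 0, -0.0005, -0.0023, 0.04, 0, -1, 0.0055, 0, -0.0005, -0.0023, 0.04, 0])

```text
time_s: 26.3
tcp_pos: [0.681, 0.0154, 0.2269]
tcp_rot: [-0.0, 1.0, 0.024, 0.002]
force: [-3.0, 4.3, -9.8]
width: 0.008
```

```bash
python3 - <<'E'
from plan import *
o=st();print(o['joint_velocities'])
for n in('side','top'):
    im,d,W=snap(n,n+'16');P=lid(W).reshape(-1,3)
    k=(P[:,0]>-.05)&(P[:,0]<0.03)&(P[:,1]<.085)&(P[:,1]>-.085)&(P[:,2]>.02)&(P[:,2]<.125)
    if k.sum()>10: l=np.polyfit(P[k,2],P[k,0],1);print('lid angle',np.pi/2+np.arctan(l[0]),l,k.sum())
    X,Y,Z=np.moveaxis(W,-1,0)
    for nm,(x0,x1,y0,y1) in dict(tip=(.42,.58,-.36,-.19),bottle=(.66,.76,.22,.32),beaker=(.66,.8,-.37,-.24)).items():
        f0=np.load(f'pics/{n}0.npz')['W']
        for w in (f0,W):
            q=w[(w[...,0]>x0)&(w[...,0]<x1)&(w[...,1]>y0)&(w[...,1]<y1)&(w[...,2]>.03)&(w[...,2]<.11)]
            print(n,nm,len(q),np.median(q,0) if len(q) else '')
cv2.imwrite('pics/c16.png',cv2.imread('pics/side16.png'))
E
```

```text
t 26.3 q [-0.0565  0.1818  1.5649  0.0007  1.3913 -0.1038] tcp [0.681  0.0154 0.2269] w 0.007993487452297878 F [-2.9919  4.3087 -9.7512] T [0.7342 0.6931 0.0531]
xaxis [0.9989 0.0472 0.0037] yaw 2.703633725189717 z [ 0.0036  0.0005 -1.    ]
[-0.0006  0.0004  0.0009 -0.0015  0.0003  0.0013]
lid angle 1.5490716128898467 [-0.0217 -0.0039] 945
side tip 984 [ 0.4962 -0.2454  0.0638]
side tip 986 [ 0.496  -0.245   0.0638]
side bottle 653 [0.6985 0.2787 0.0673]
side bottle 656 [0.6986 0.279  0.0667]
side beaker 395 [ 0.7338 -0.2962  0.0544]
side beaker 302 [ 0.7315 -0.2819  0.0523]
lid angle 1.5731688216313628 [ 0.0024 -0.0045] 29
top tip 1739 [ 0.4967 -0.2661  0.0655]
top tip 1729 [ 0.4967 -0.2662  0.0655]
top bottle 415 [0.6995 0.263  0.0716]
top bottle 417 [0.6992 0.2629 0.0717]
top beaker 386 [ 0.7385 -0.306   0.0578]
top beaker 385 [ 0.7383 -0.3059  0.058 ]
```

View pics/c16.png

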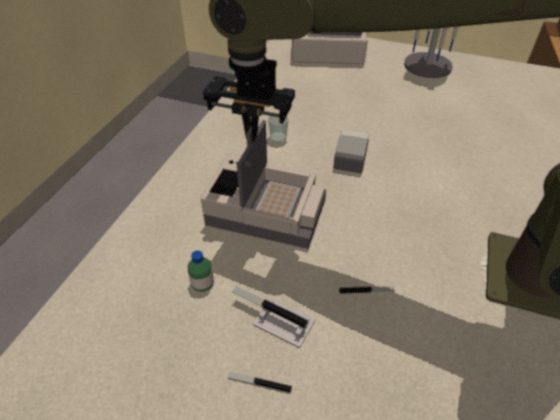

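The lid stands upright between the fingers at (252,150), and the large spatula lies on its rest at (272,306). The bystanders haven't moved.

```bash
python3 -c "
from h import *
print(robot.finish_job()); st()"
```

```text
the job is handed in; nothing more can be done
None
the job is handed in; nothing more can be done
```

I levered the lid ajar with the spatula and laid the spatula back on its rest. I then gripped the lid's tongue, swung the lid upright, and handed the job in at about 26.4 s with the lid held in the grip.

Last checks before handing in:
- **Lid angle:** the side camera gave 1.55 rad and the top camera 1.573 rad. The top value comes from only 29 points, but both are inside 1.45–1.69 rad.
- **Stillness:** the arm joints were moving at no more than 0.002 rad/s. I did not measure the lid's own speed.
- **Grip:** the fingers were 8.0 mm apart, which matches the tongue's thickness, with a commanded grip of 15 N. The tool felt about 11 N from outside, because the closed grip was pulling slightly against the hinge.
- **Spatula:** in the side picture it lay on its rest, well clear of the lid.
- **Bystanders:** the tip box, bottle and beaker were within 1 mm of their starts in the top view. The side view put the beaker about 14 mm off, but the gripper partly hides it there, so I trust the top view.

The hand-in reported no verdict, and nothing could be read afterwards.

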